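# Slide the test-coupon carrier under the spring clip of the print nest

### The job

Load the test-coupon carrier into the stencil printer's work nest with the fingertips, without gripping or lifting anything: press the tail of the spring clip down with one fingertip so that its foot rises, and keep it held down while the other fingertip pushes the carrier along its guides, beneath the foot, until it is fully home against the end stop. Then let the clip spring back so that it clamps the carrier, move clear, and leave everything else standing where it is.

Things in the scene. Friction and masses are not known exactly. Their poses are not given: they have to be found in the camera images.
- nest: The work nest: aluminium plate 170 mm (its x) x 160 mm (its y) x 12 mm, fixed on the blue bench top (z = 0). Origin: centre of its underside. Its x axis is the push direction, away from the robot towards the end stop. A channel for the carrier runs along its x axis; the spring clip stands outside the channel's guide on the -y side.
- entry (a point): Middle of the channel's open end, on the plate's top (12 mm above the bench), 60 mm behind the nest's origin. Channel: two guide bars along nest x (x -60 to +60 mm), inner faces 31.5 mm either side of the middle, 8 mm thick, tops 20.5 mm above the bench; inside each a ledge 9.5 mm wide, top 16 mm above the bench, that carries the carrier's edges.
- stop (a point): Top of the end stop's near face, mid channel, 60 mm ahead of the nest's origin, 24 mm above the bench. The stop is a steel bar across the channel, 44 mm wide.
- seat (a point): Point fixed in the nest, 30 mm ahead of its origin on its x axis and 16 mm above the bench, axes as the nest's: where the carrier's origin lies when the carrier is fully home against the end stop.
- carrier: The test-coupon carrier: loose flat dark plate 60 x 60 x 10 mm, 50 to 100 g, a green bare board let into its top. Origin: centre of its underside; axes as the nest's. It starts on the ledges between the guides (1.5 mm play a side), top 26 mm above the bench, 23 to 34 mm short of home, 3 to 14 mm short of the clip's foot. Push its trailing (-x) edge near mid width; it slides with under 2 N.
- clip_pivot (a point): Pivot pin of the spring clip, fixed in the nest at x = +16, y = -58 mm, 20 mm above the bench. The clip is a steel lever lying parallel to nest x: tail behind the pivot (-x), foot ahead of it. The bracket's two ears reach 25 mm above the bench and 7 mm fore and aft of the pin.
- clip_tail (a point): Point on top of the clip's tail, on its centre line, 44 mm behind the pivot; moves with the clip. The tail is a thumb plate 24 mm wide, from 18 to 78 mm behind the pivot. At rest it slopes up away from the pivot by 0.26 rad (top 30 mm above the bench here, 34 mm at 60 mm). Pressed to 0.26 rad it lies level, top 19 mm above the bench all along, and a fingertip can slide along it.
- clip_foot (a point): Lower edge of the clip's foot that faces the carrier, 28 mm to the -y side of the nest's middle line; moves with the clip. The foot, 16 mm long in nest x (40 to 56 mm), reaches in over the guide to 22 mm from the middle line. At rest its edge is 23 mm above the bench, 3 mm below the carrier's top, so the carrier cannot go under; with the tail level it is at 29 mm.
- clip (a joint): Angle of the spring clip, rad: 0 at rest (foot down), grows as the tail is pressed, 0.32 at its lower limit. The foot clears the carrier's top above 0.13, by 3 mm at 0.26 (tail level). Let go with the carrier beneath, it rests at about 0.12 and clamps with about 6 N. Pressing the tail level takes 5 N at 60 mm behind the pivot, 12 N at 24 mm; it springs back when let go.
- pillar_a: Bystander: small turned-steel support pillar, 18 mm diameter, 32 mm tall, standing loose on the plate outside the guide on the +y side. Origin: centre of its foot.
- pillar_b: Bystander: a second such pillar, on the same side, nearer the end stop. Origin: centre of its foot.
- jar: Bystander: white solder-paste jar, 60 mm diameter, 62 mm tall, near the nest. Origin: centre of its underside.
- tape: Bystander: roll of amber tape lying flat, 72 mm outside diameter, 19 mm tall, near the nest. Origin: centre of its underside.
- squeegee: Bystander: metal hand squeegee lying flat beyond the nest's end stop, 130 mm (its y) by 55 mm, 14 mm tall. Origin: underside, below the middle of its holder.
- spatula: Bystander: paste spatula, 170 mm long, lying on the bench to the robot's right. Origin: underside, mid length.
- dispenser: Bystander: clear dispenser bottle with a cap, 56 mm diameter, 120 mm tall, standing on the bench to the robot's left. Origin: centre of its underside.
Not all that is in view belongs to the job. There is more than one size of the carrier; the job needs the middle-sized.

How it is judged:
By the outcome, as a careful person would: the job done as asked, in the order asked, and still so for the second after the job is handed in, with the robot touching nothing.
It also fails if it takes over 35 s, if anything falls off the work surface, if the arm or the gripper's body presses on something with over 40 N, if the wrist force passes 120 N, or if a joint passes its speed limit or range.

### The arm

A 6-joint arm with a two-finger parallel gripper is mounted at the origin on the work surface. World frame = base frame: x ahead of the robot, y to its left, z up, the work surface at z = 0. Lengths are in m, angles in rad, forces in N, time in s.
With the tool pointing down it reaches from about 0.4 to 0.825 m from the base axis. Payload 7 kg.
Tool frame: the origin (TCP) lies at the very end of the fingers, on their centre line; the grasp point (between the pads) lies 19 mm behind it (r.hold_point_z is the distance from the TCP to the grasp point, in m); z points along the fingers, y is the line along which they close (so a half turn about z gives the same grasp; the last joint's range is limited). The gripper opens to 88 mm and grips with 3 to 60 N. Pads are 19 mm wide; open, the fingers measure 130 mm over their backs; the gripper's body (78 mm by 193 mm) begins 47 mm behind the grasp point.
Start: joints at [-0.929, 0.359, 0.012, 0, -1.224, -0.288], TCP at [0.234, -0.633, 0.227] pointing down, gripper open.
Joint ranges: [-3.07, 3.07], [-1.43, 2.12], [-1.02, 1.25], [-3.03, 1.67], [-3.05, -0], [-3.03, 3.03]. Speed limits (rad/s): [2.39, 2.39, 3.01, 3.14, 3.14, 3.14].

### API

Orientations are given as a 3x3 rotation matrix whose columns are the frame's x, y, z axes.
In Python, from cell import readout, vision, order, r gives the robot as it stands.
- The arm moves only by the tool servo_tool, never from a script. Its argument "motion" is a list of rows, each an object with "offset": the shift along the tool's x, y, z in mm, a list of three; "spin": the turn about the tool's z in units of 6 degrees (1.0 is 6 degrees). In form: [{"offset": [dx, dy, dz], "spin": spin}, ...]. A call has 1 to 5 rows; each row shifts and turns the commanded pose from where the row before left it, along the tool's axes as they then stand; what a row does not reach is not made up. A row lasts 1/12 s, in which the tool goes at most 41.7 mm and 7.16 degrees, less where a joint would pass 70% of its speed; a pose out of reach is approached as far as the arm can. A call is refused whole if a number of a shift passes 41.7 or a number of a turn 1, either way. A call with a gripper value outside its range is refused whole. "jaw" is the gripper command: -1 is shut, 1 is fully open, values between are in proportion, set as the call begins (left out, the last holds). The fingers move at their own pace and stop on an object; the grip force is fixed at half the most. Time passes only in rows, so rows that do not move let the fingers close. It gives the time, the measured TCP pose, the force, the opening and the grip force at its end, in the units of the state.
- readout.sense(): the state, without advancing time (a new reading comes with each control period).
- vision.get_image(name): name is "scene" or "top" or "wrist"; returns a dict with "img" (384x512x3 uint8, red, green, blue), "fx", "fy", "cx", "cy" (pixels), "R" (3x3) and "t" (3): a world point X has camera coordinates R X + t; the wrist camera has in their place "hand_eye" (4x4, takes a point from camera to tool coordinates, whose origin is the TCP and whose axes are the flange's). Camera axes: x right, y down, z forward; pixel columns grow to the right and rows downward; lengths in m; the calibration is good to about 2 mm. A picture is of the moment at which its call begins: read the wrist's pose just before it. There is no depth.
- order.close_job(): hands the job in; it is judged then, once.
The state is a dict: "t": time; "qpos": joint angles; "qvel": joint speeds; "tau": joint torques, N m; "tcp_pos": TCP position; "orientation": TCP orientation; "wrist_force": force on the tool from outside, world axes, zero at the start; "ft_torque": the same for the moment, N m; "width": finger opening in m; "finger_force": force on a finger pad.
Only numpy, scipy, OpenCV 4.12 (cv2) and the standard library are available. Lean on these libraries where they do the work, as an engineer would, in place of code of your own. Each camera call takes 0.05 s, during which the arm holds its last target. There are 200 camera calls.

## Working session

There is one attempt and no reset: what is moved stays moved. The work goes in short steps, Python scripts to look and compute and a tool call to move; the robot and the scene stay as the last step left them, time stands still between calls to the robot, and variables do not carry over. Pictures are saved under pics/ and viewed, at most 10 in all, crops included, and the job is handed in when it is done.

Besides the shell and the picture viewer there is one more tool, called after ">>>" as name(argument=value, ...), one argument or row to a line, values as JSON. servo_tool: Moves the arm, as the interface text tells. Its arguments: {"type":"object","properties":{"motion":{"type":"array","items":{"type":"object","properties":{"offset":{"type":"array","items":{"type":"number"}},"spin":{"type":"number"}}}},"jaw":{"type":"number"}},"required":["motion"]}

```bash
mkdir -p pics; ls
python3 - <<'E'
from cell import readout, vision
import cv2,numpy as np
s=readout.sense();print(s['t'],s['tcp_pos'],s['orientation'],s['width'],s['wrist_force'])
for n in('scene','top'):
    d=vision.get_image(n);cv2.imwrite(f'pics/{n}0.png',d['img'][...,::-1])
    print(n,d['fx'],d['fy'],d['cx'],d['cy'],d['R'],d['t'])
    np.savez(f'{n}0.npz',**d)
E
```

```text
pics
0.0 [ 0.23365921 -0.63273594  0.22559355] [[-9.38114701e-01 -3.46323931e-01 -7.36797492e-04]
 [-3.46324681e-01  9.38113425e-01  1.55441894e-03]
 [ 1.52867143e-04  1.71339441e-03 -9.99998520e-01]] 0.08733228653823066 [0.27261925 0.36905535 0.5074896 ]
scene 363.07070816935106 363.07070816935106 253.05525406190864 194.27459293770195 [[-0.54310459  0.83956202  0.01315407]
 [ 0.44694369  0.30231475 -0.8419306 ]
 [-0.71082962 -0.45137724 -0.53942547]] [ 0.29291773 -0.22040114  1.30135577]
top 381.81623822825816 381.81623822825816 256.75957481593537 191.24277300018113 [[-0.02212889 -0.99974101  0.0053131 ]
 [-0.99818863  0.02179653 -0.0560746 ]
 [ 0.05594427 -0.00654434 -0.99841244]] [-7.86343893e-04  5.72921615e-01  1.02396948e+00]
```

View pics/top0.png

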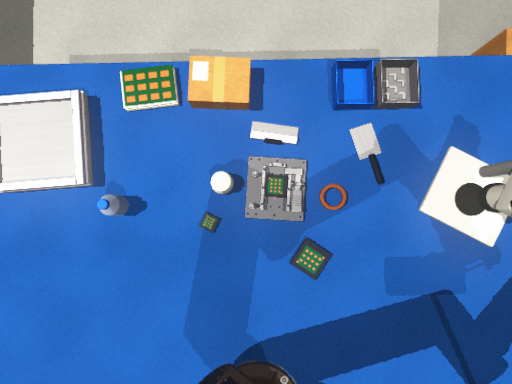

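View pics/scene0.png

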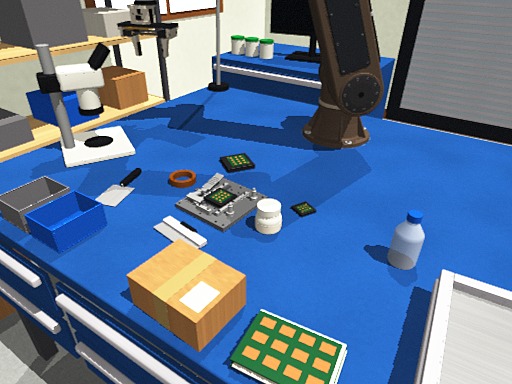

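The top view shows the nest at about (276,189). There are three carrier-like plates: in the nest (275,185), small loose (209,222) and large loose (312,258). The one in the nest fits: it is middle-sized and sits between the guides. I'll confirm with a crop and get a rough nest pose.

```bash
cat > h.py <<'E'
import numpy as np,cv2
from cell import readout,vision
def cam(n):
    """image plus K,R,t (world->camera) for any camera"""
    s=readout.sense();d=vision.get_image(n)
    if 'hand_eye' in d:
        T=np.eye(4);T[:3,:3]=s['orientation'];T[:3,3]=s['tcp_pos']
        M=np.linalg.inv(T@np.array(d['hand_eye']));R,t=M[:3,:3],M[:3,3]
    else: R,t=np.array(d['R']),np.array(d['t'])
    K=np.array([[d['fx'],0,d['cx']],[0,d['fy'],d['cy']],[0,0,1.]])
    return d['img'],K,R,t
def toplane(uv,z,K,R,t):
    uv=np.atleast_2d(uv).astype(float)
    D=np.c_[uv,np.ones(len(uv))]@np.linalg.inv(K).T@R
    C=-R.T@t
    return C+D*((z-C[2])/D[:,2])[:,None]
def proj(X,K,R,t):
    return cv2.projectPoints(np.atleast_2d(X).astype(float),cv2.Rodrigues(R)[0],t,K,None)[0][:,0]
E
python3 - <<'E'
from h import *
img,K,R,t=cam('top')
hsv=cv2.cvtColor(img,cv2.COLOR_RGB2HSV)
m=((hsv[...,1]<90)&(hsv[...,2]>50)).astype(np.uint8)
m[:, :238]=0;m[:,315:]=0;m[:150]=0;m[228:]=0
m=cv2.morphologyEx(m,cv2.MORPH_CLOSE,np.ones((9,9)))
c=max(cv2.findContours(m,0,2)[0],key=cv2.contourArea)
b=cv2.boxPoints(cv2.minAreaRect(c));P=toplane(b,0.012,K,R,t)
print(b,P.round(4),P.mean(0),[np.linalg.norm(P[i]-P[i-1]) for i in range(4)])
for n,bx in(('jar',(222,182)),('tape',(334,197))):print(n,toplane(bx,.03,K,R,t).round(3))
cr=cv2.resize(img[140:285,180:350],None,fx=4,fy=4,interpolation=cv2.INTER_CUBIC);cv2.imwrite('pics/crop1.png',cr[...,::-1])
d=vision.get_image('wrist');print(d['hand_eye'],d['fx'])
E
```

```text
[[244.30351 217.14397]
 [248.16344 155.38521]
 [306.80933 159.05058]
 [302.9494  220.80934]] [[ 0.5031  0.0221  0.012 ]
 [ 0.6722  0.008   0.012 ]
 [ 0.6586 -0.153   0.012 ]
 [ 0.4896 -0.1374  0.012 ]] [ 0.58087655 -0.06506997  0.012     ] [np.float64(0.1600875229381666), np.float64(0.16969772722684795), np.float64(0.16155836965810463), np.float64(0.1697491888613659)]
jar [[0.599 0.08  0.03 ]]
tape [[ 0.552 -0.221  0.03 ]]
[[-2.72369342e-04 -9.58809803e-01 -2.84048741e-01  7.64845470e-02]
 [ 9.99999880e-01 -1.45366028e-04 -4.68197593e-04  2.24099271e-04]
 [ 4.07621404e-04 -2.84048834e-01  9.58809728e-01 -1.58254303e-01]
 [ 0.00000000e+00  0.00000000e+00  0.00000000e+00  1.00000000e+00]] 313.1056038544515
```

View pics/crop1.png

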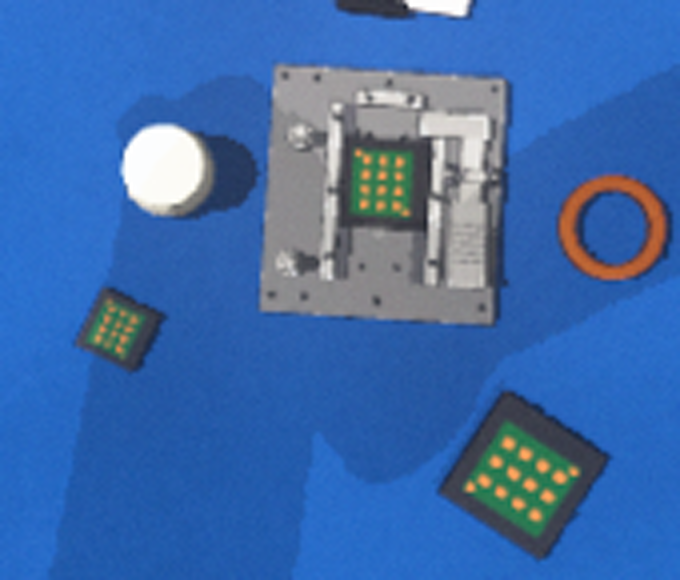

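The crop confirms the nested plate is the middle one (the loose ones are clearly smaller and larger). It also shows the clip on the right at crop (470,200). Plate size measures 0.1697 x 0.161, matching the given one. Moving now: first turn to the nest's yaw and set the jaw to about 37 mm, so the finger centres are 58 mm apart.

>>> servo_tool(
  motion=[
    {"offset": [0, 0, 0], "spin": 0.84},
    {"offset": [0, 0, 0], "spin": 0.84},
    {"offset": [0, 0, 0], "spin": 0.84},
    {"offset": [0, 0, 0], "spin": 0.84},
    {"offset": [0, 0, 0], "spin": 0.84},
  ],
  jaw=-0.16,
)

```text
t: 0.62
tcp_pos: [0.2338, -0.6331, 0.2263]
orientation: [[-0.996, 0.09, -0.0], [0.09, 0.996, 0.0], [0.0, 0.0, -1.0]]
wrist_force: [0.5, -0.4, -0.8]
width: 0.0597
finger_force: 0.0
```

>>> servo_tool(
  motion=[
    {"offset": [-15, 36, 2], "spin": 0},
    {"offset": [-15, 36, 2], "spin": 0},
    {"offset": [-15, 36, 2], "spin": 0},
    {"offset": [-15, 36, 2], "spin": 0},
    {"offset": [-15, 36, 2], "spin": 0},
  ],
)

```text
t: 1.03
tcp_pos: [0.3243, -0.4587, 0.2163]
orientation: [[-0.996, 0.086, -0.0], [0.086, 0.996, 0.0], [0.0, 0.0, -1.0]]
wrist_force: [0.7, -0.1, 0.5]
width: 0.0372
finger_force: 0.0
```

>>> servo_tool(
  motion=[
    {"offset": [-15, 36, 4], "spin": 0},
    {"offset": [-15, 36, 4], "spin": 0},
    {"offset": [-15, 36, 4], "spin": 0},
    {"offset": [-15, 36, 4], "spin": 0},
    {"offset": [-15, 36, 4], "spin": 0},
  ],
)

```text
t: 1.45
tcp_pos: [0.4147, -0.2856, 0.1966]
orientation: [[-0.996, 0.086, 0.001], [0.086, 0.996, -0.0], [-0.001, -0.0, -1.0]]
wrist_force: [0.9, -0.3, 0.7]
width: 0.037
finger_force: 0.0
```

>>> servo_tool(
  motion=[
    {"offset": [-11, 38, 5], "spin": 0},
    {"offset": [-11, 38, 5], "spin": 0},
    {"offset": [-11, 38, 5], "spin": 0},
    {"offset": [-11, 38, 5], "spin": 0},
    {"offset": [-11, 38, 5], "spin": 0},
  ],
)

```text
t: 1.87
tcp_pos: [0.4856, -0.1008, 0.1716]
orientation: [[-0.996, 0.086, 0.001], [0.086, 0.996, 0.0], [-0.001, 0.0, -1.0]]
wrist_force: [0.3, -1.2, -0.3]
width: 0.0366
finger_force: 0.0
```

>>> servo_tool(
  motion=[
    {"offset": [0, 4, 0], "spin": 0},
    {"offset": [0, 4, 0], "spin": 0},
    {"offset": [0, 0, 0], "spin": 0},
  ],
)

```text
t: 2.12
tcp_pos: [0.4859, -0.0942, 0.1715]
orientation: [[-0.996, 0.084, -0.0], [0.084, 0.996, -0.0], [0.0, -0.0, -1.0]]
wrist_force: [0.7, -0.4, 0.7]
width: 0.0367
finger_force: 0.0
```

Run:
```python
from h import *
img,K,R,t=cam('wrist');np.savez('w1.npz',img=img,K=K,R=R,t=t)
print(readout.sense()['tcp_pos'])
cv2.imwrite('pics/w1.png',cv2.resize(img,(768,576),interpolation=cv2.INTER_CUBIC)[...,::-1])
```

```text
[ 0.48575429 -0.09497522  0.1715714 ]
```

View pics/w1.png

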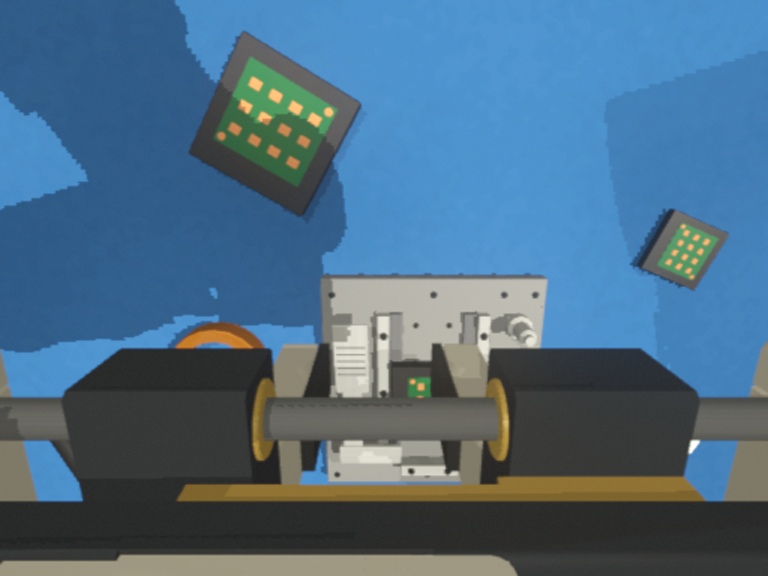

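The wrist view shows the nest's near edge at row 277 (scaled picture) and the carrier's trailing edge at about (412,363). The fingers hide the rest, so I'll move ahead 80 mm to bring the nest up the picture.

>>> servo_tool(
  motion=[
    {"offset": [-30, 0, 0], "spin": 0},
    {"offset": [-30, 0, 0], "spin": 0},
    {"offset": [-30, 0, 0], "spin": 0},
    {"offset": [0, 0, 0], "spin": 0},
    {"offset": [0, 0, 0], "spin": 0},
  ],
)

```text
t: 2.58
tcp_pos: [0.5761, -0.1043, 0.1708]
orientation: [[-0.996, 0.089, -0.001], [0.089, 0.996, -0.0], [0.001, -0.0, -1.0]]
wrist_force: [-0.8, 1.1, -0.1]
width: 0.0367
finger_force: 0.0
```

Run:
```python
from h import *
img,K,R,t=cam('wrist');np.savez('w2.npz',img=img,K=K,R=R,t=t)
print(readout.sense()['tcp_pos'])
cv2.imwrite('pics/w2.png',cv2.resize(img[40:256,160:448],(800,600),interpolation=cv2.INTER_CUBIC)[...,::-1])
```

```text
[ 0.57512657 -0.10407554  0.17092844]
```

View pics/w2.png

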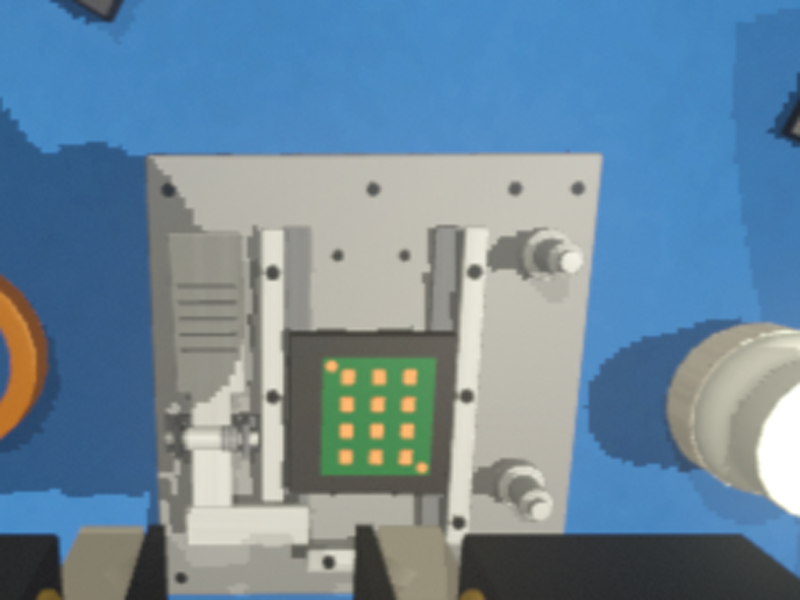

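The view shows the whole nest. In picture pixels: near plate corners (147,155) and (602,155), carrier top corners (290,336), (456,336), (285,493), (445,493), tail plate (170–242, 233), pivot (205,438). The foot is at row 507, just ahead of the carrier.

Run:
```python
from h import *
d=np.load('w2.npz');a=(d['K'],d['R'],d['t'])
f=lambda p,z:toplane(np.array(p)/2.7778+[160,40],z,*a)[:,:2]
pl=f([(147,155),(602,155)],.012)
x0=np.array([.5809,-.0651])
yv=pl[1]-pl[0];print('edge len',np.linalg.norm(yv))
yaw=np.arctan2(-yv[0],yv[1]);ex=np.array([np.cos(yaw),np.sin(yaw)]);ey=np.array([-ex[1],ex[0]])
C=pl.mean(0)+.085*ex;print('yaw',yaw,'C',C)
g=lambda p,z:((f(p,z)-C)@np.c_[ex,ey]*1000).round(1)
print('carrier',g([(290,336),(456,336),(285,493),(445,493)],.026))
print('tail far corners',g([(170,233),(242,233)],.037),'pivot',g((205,438),.022))
print('guides in',g([(284,230),(464,230)],.0205),'holes')
s=readout.sense();print('tcp in nest',((s['tcp_pos'][:2]-C)@np.c_[ex,ey]*1000).round(1),'toolyaw',np.arctan2(-s['orientation'][0][1],s['orientation'][1][1]))
```

```text
edge len 0.15848723314002292
yaw -0.08891460885471779 C [ 0.58422353 -0.06447479]
carrier [[-23.8 -29.3]
 [-23.8  29.3]
 [ 35.4 -30.5]
 [ 35.3  29. ]]
tail far corners [[-60.2 -69.5]
 [-60.2 -45.8]] pivot [[ 15.2 -60.2]]
guides in [[-60.  -31.5]
 [-60.   30.9]] holes
tcp in nest [ -5.5 -40.3] toolyaw -0.08845344297011144
```

The measurements agree with the given sizes (edges 59 mm, guides ±31 mm, tail end −60 mm), and the tool yaw already matches. Next I go above the tail and behind the carrier: nest x −43, y −29, z about 50 mm.

>>> servo_tool(
  motion=[
    {"offset": [19, 5.5, 20], "spin": 0},
    {"offset": [18.5, 5.5, 20], "spin": 0},
    {"offset": [0, 0, 27], "spin": 0},
    {"offset": [0, 0, 27], "spin": 0},
    {"offset": [0, 0, 26], "spin": 0},
  ],
)

```text
t: 3.05
tcp_pos: [0.5381, -0.0891, 0.0516]
orientation: [[-0.996, 0.087, 0.002], [0.087, 0.996, 0.0], [-0.002, 0.001, -1.0]]
wrist_force: [0.2, 1.0, -0.0]
width: 0.0369
finger_force: 0.0
```

>>> servo_tool(
  motion=[
    {"offset": [0, 0, 0], "spin": 0},
    {"offset": [0, 0, 0], "spin": 0},
  ],
)

```text
t: 3.22
tcp_pos: [0.5378, -0.0892, 0.0514]
orientation: [[-0.996, 0.086, -0.003], [0.087, 0.996, -0.001], [0.002, -0.001, -1.0]]
wrist_force: [-0.3, -0.0, 0.8]
width: 0.0367
finger_force: 0.0
```

```bash
cat >> h.py <<'E'
C=np.array([.5838,-.0645]);yaw=-.089
ex=np.array([np.cos(yaw),np.sin(yaw)]);ey=np.array([-ex[1],ex[0]]);N=np.c_[ex,ey]
def st():
    s=readout.sense();print('t',s['t'],'nest',((s['tcp_pos'][:2]-C)@N*1000).round(1),'z',round(s['tcp_pos'][2]*1000,1),'F nest',(s['wrist_force'][:2]@N).round(1),s['wrist_force'][2].round(1),'w',s['width'])
E
python3 - <<'E'
from h import *
st()
img,K,R,t=cam('wrist')
cv2.imwrite('pics/w3.png',cv2.resize(img[150:384,100:412],(800,600),interpolation=cv2.INTER_CUBIC)[...,::-1])
E
```

```text
t 3.2167 nest [-43.6 -28.7] z 51.4 F nest [-0.3 -0. ] 0.8 w 0.036658160716789505
```

View pics/w3.png

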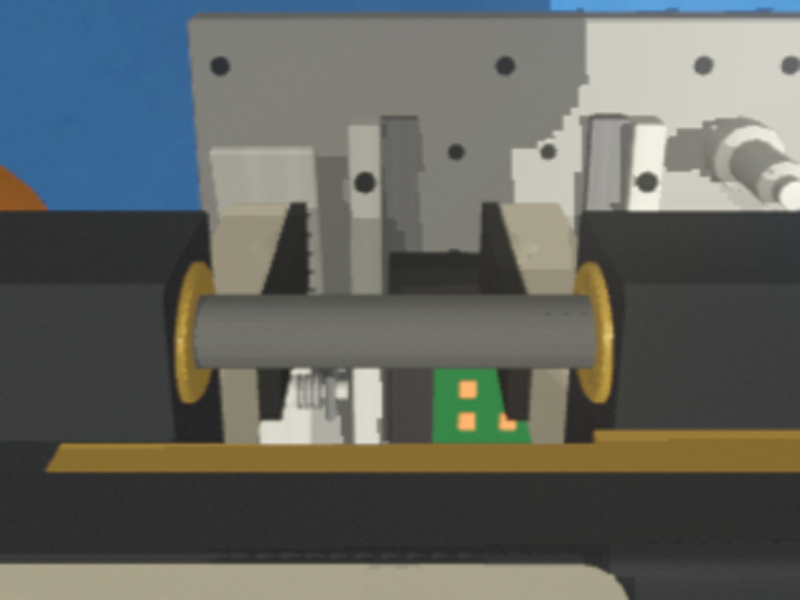

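The left finger (cols 222–305) stands over the tail plate (210–315). The right finger (485–575) is between the ledges and behind the carrier. Now I press the tail down.

>>> servo_tool(
  motion=[
    {"offset": [0, 0, 5], "spin": 0},
    {"offset": [0, 0, 5], "spin": 0},
    {"offset": [0, 0, 5], "spin": 0},
    {"offset": [0, 0, 5], "spin": 0},
    {"offset": [0, 0, 0], "spin": 0},
  ],
)

```text
t: 3.68
tcp_pos: [0.5391, -0.0884, 0.031]
orientation: [[-0.996, 0.086, -0.0], [0.086, 0.996, -0.0], [0.0, -0.0, -1.0]]
wrist_force: [0.5, -0.4, 1.8]
width: 0.037
finger_force: 1.1
```

>>> servo_tool(
  motion=[
    {"offset": [0, 0, 4], "spin": 0},
    {"offset": [0, 0, 4], "spin": 0},
    {"offset": [0, 0, 4], "spin": 0},
    {"offset": [0, 0, 0], "spin": 0},
    {"offset": [0, 0, 0], "spin": 0},
  ],
)

```text
t: 4.1
tcp_pos: [0.539, -0.0884, 0.0193]
orientation: [[-0.996, 0.086, -0.001], [0.086, 0.996, -0.0], [0.001, -0.0, -1.0]]
wrist_force: [-3.0, 0.7, 4.5]
width: 0.0366
finger_force: 2.3
```

Run:
```python
from h import *
st()
img,K,R,t=cam('scene')
cv2.imwrite('pics/s4.png',cv2.resize(img[165:245,160:280],(780,520),interpolation=cv2.INTER_CUBIC)[...,::-1])
```

```text
t 4.1 nest [-42.5 -27.8] z 19.3 F nest [-3.   0.4] 4.5 w 0.03655119643138428
```

View pics/s4.png

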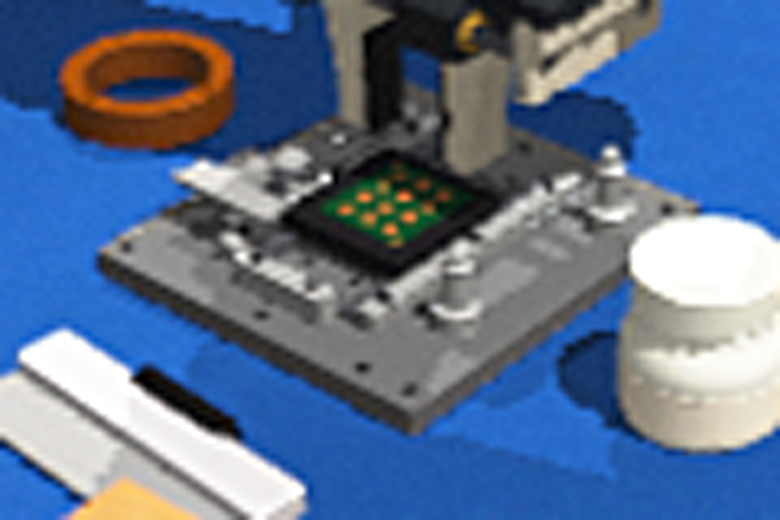

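The scene crop shows the tail down and the foot raised at (240,185), with 4.5 N upward, as expected. Now I slide forward with the tail held down.

>>> servo_tool(
  motion=[
    {"offset": [-3, 0, 0.5], "spin": 0},
    {"offset": [-3, 0, 0], "spin": 0},
    {"offset": [-3, 0, 0], "spin": 0},
    {"offset": [-3, 0, 0], "spin": 0},
    {"offset": [-3, 0, 0], "spin": 0},
  ],
)

```text
t: 4.57
tcp_pos: [0.5535, -0.09, 0.019]
orientation: [[-0.996, 0.086, -0.002], [0.086, 0.996, -0.0], [0.002, -0.0, -1.0]]
wrist_force: [-5.7, 1.3, 7.4]
width: 0.0368
finger_force: 3.6
```

>>> servo_tool(
  motion=[
    {"offset": [-2.5, 0, 0], "spin": 0},
    {"offset": [-2.5, 0, 0], "spin": 0},
    {"offset": [-2.5, 0, 0.3], "spin": 0},
    {"offset": [-2.5, 0, 0], "spin": 0},
    {"offset": [0, 0, 0], "spin": 0},
  ],
)

```text
t: 4.98
tcp_pos: [0.5634, -0.091, 0.0188]
orientation: [[-0.996, 0.086, -0.002], [0.086, 0.996, -0.0], [0.002, -0.001, -1.0]]
wrist_force: [-5.4, 0.8, 8.9]
width: 0.0368
finger_force: 4.6
```

```bash
python3 -c "
from h import *
st()"
```

```text
t 4.9833 nest [-18.  -28.2] z 18.8 F nest [-5.5  0.3] 8.9 w 0.03678846406657189
```

>>> servo_tool(
  motion=[
    {"offset": [-2, 0, 0], "spin": 0},
    {"offset": [-2, 0, 0], "spin": 0},
    {"offset": [-2, 0, 0], "spin": 0},
    {"offset": [0, 0, 0], "spin": 0},
  ],
)

```text
t: 5.32
tcp_pos: [0.5688, -0.0916, 0.0189]
orientation: [[-0.996, 0.086, -0.003], [0.086, 0.996, -0.001], [0.003, -0.001, -1.0]]
wrist_force: [-7.5, -1.2, 11.2]
width: 0.0366
finger_force: 5.5
```

>>> servo_tool(
  motion=[
    {"offset": [-1, 0, 0], "spin": 0},
    {"offset": [-1, 0, 0], "spin": 0},
    {"offset": [0, 0, 0], "spin": 0},
  ],
)

```text
t: 5.57
tcp_pos: [0.5696, -0.0917, 0.0188]
orientation: [[-0.996, 0.087, -0.005], [0.087, 0.996, -0.001], [0.005, -0.001, -1.0]]
wrist_force: [-10.6, 2.1, 13.4]
width: 0.0367
finger_force: 7.3
```

```bash
python3 -c "
from h import *
st()"
```

```text
t 5.5667 nest [-11.7 -28.4] z 18.8 F nest [-10.8   1.2] 13.4 w 0.03667274852622461
```

>>> servo_tool(
  motion=[
    {"offset": [-1, 0, 0], "spin": 0},
    {"offset": [-1, 0, 0], "spin": 0},
    {"offset": [0, 0, 0], "spin": 0},
    {"offset": [0, 0, 0], "spin": 0},
  ],
)

```text
t: 5.9
tcp_pos: [0.5698, -0.0918, 0.0186]
orientation: [[-0.996, 0.087, -0.008], [0.087, 0.996, -0.0], [0.008, -0.001, -1.0]]
wrist_force: [-15.0, 4.5, 16.8]
width: 0.0368
finger_force: 10.3
```

Run:
```python
from h import *
st()
img,K,R,t=cam('scene')
cv2.imwrite('pics/s5.png',cv2.resize(img[170:240,170:275],(780,520),interpolation=cv2.INTER_CUBIC)[...,::-1])
```

```text
t 5.9 nest [-11.5 -28.5] z 18.6 F nest [-15.3   3.1] 16.8 w 0.03681836900557244
```

View pics/s5.png

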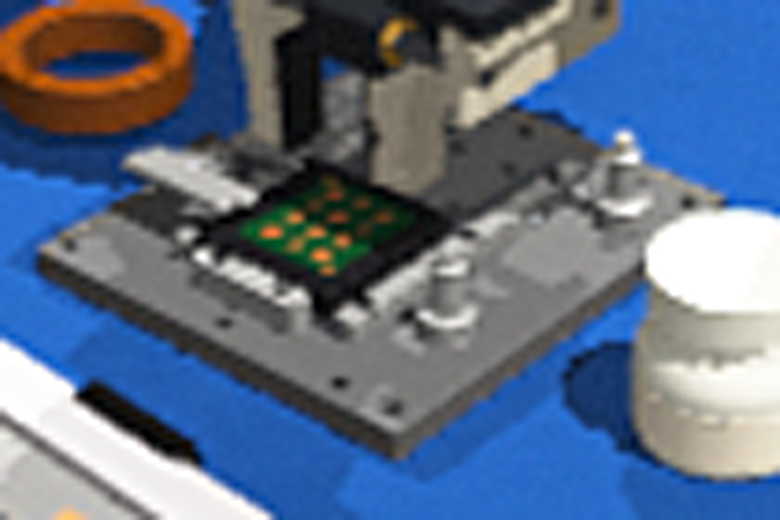

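The carrier (crop 200–440) abuts the end stop at (250,275) under the foot. The tool no longer advances while the force climbs, so it is fully home. I back off a little with the tail still held down, then lift straight up.

>>> servo_tool(
  motion=[
    {"offset": [2, 0, 0], "spin": 0},
    {"offset": [2, 0, 0], "spin": 0},
    {"offset": [2, 0, 0], "spin": 0},
    {"offset": [0, 0, 0], "spin": 0},
  ],
)

```text
t: 6.28
tcp_pos: [0.5695, -0.0916, 0.0199]
orientation: [[-0.996, 0.085, 0.003], [0.085, 0.996, -0.001], [-0.003, -0.001, -1.0]]
wrist_force: [-0.1, -4.4, 6.6]
width: 0.0371
finger_force: 3.9
```

>>> servo_tool(
  motion=[
    {"offset": [0, 0, -3], "spin": 0},
    {"offset": [0, 0, -3], "spin": 0},
    {"offset": [0, 0, -3], "spin": 0},
    {"offset": [0, 0, -4], "spin": 0},
    {"offset": [0, 0, -5], "spin": 0},
  ],
)

```text
t: 6.7
tcp_pos: [0.5681, -0.0908, 0.0367]
orientation: [[-0.996, 0.086, -0.001], [0.086, 0.996, 0.0], [0.001, 0.0, -1.0]]
wrist_force: [0.2, -1.2, -0.7]
width: 0.0371
finger_force: 0.0
```

>>> servo_tool(
  motion=[
    {"offset": [0, 0, -25], "spin": 0},
    {"offset": [0, 0, -30], "spin": 0},
    {"offset": [0, 0, -30], "spin": 0},
    {"offset": [0, 0, -30], "spin": 0},
    {"offset": [0, 0, -10], "spin": 0},
  ],
)

```text
t: 7.12
tcp_pos: [0.5704, -0.0909, 0.1668]
orientation: [[-0.996, 0.085, 0.007], [0.085, 0.996, 0.0], [-0.007, 0.001, -1.0]]
wrist_force: [2.0, -0.1, 1.4]
width: 0.0367
finger_force: 0.0
```

>>> servo_tool(
  motion=[
    {"offset": [0, 0, 0], "spin": 0},
    {"offset": [0, 0, 0], "spin": 0},
  ],
)

```text
t: 7.28
tcp_pos: [0.5683, -0.0907, 0.1622]
orientation: [[-0.996, 0.086, 0.001], [0.086, 0.996, 0.001], [-0.001, 0.001, -1.0]]
wrist_force: [-0.4, -1.3, -0.8]
width: 0.0368
finger_force: 0.0
```

Run:
```python
from h import *
st()
img,K,R,t=cam('wrist');np.savez('w6.npz',img=img,K=K,R=R,t=t)
cv2.imwrite('pics/w6.png',cv2.resize(img[40:256,160:448],(800,600),interpolation=cv2.INTER_CUBIC)[...,::-1])
```

```text
t 7.2833 nest [-13.1 -27.4] z 162.2 F nest [-0.3 -1.3] -0.8 w 0.036800638589350634
```

View pics/w6.png

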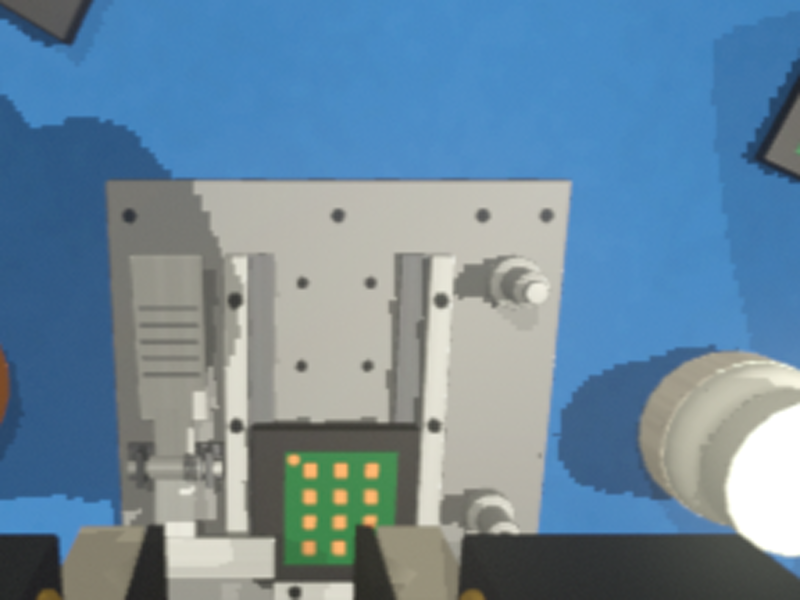

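The clip's foot lies over the carrier's corner (270,550), the carrier meets the stop at row 582, and both pillars are standing. I'll check the carrier's trailing edge against home (x = 0).

Run:
```python
from h import *
d=np.load('w6.npz');a=(d['K'],d['R'],d['t'])
f=lambda p,z:toplane(np.array(p)/2.7778+[160,40],z,*a)[:,:2]
pl=f([(106,181),(571,181)],.012);C2=pl.mean(0)+.085*ex
g=lambda p,z:((f(p,z)-C2)@N*1000).round(1)
print('carrier trailing',g([(251,427),(418,427)],.026),'stop top near',g([(280,582),(340,582)],.024),'carrier front',g([(320,580)],.026))
print('guide start (-60)',g([(236,254),(440,254)],.0205))
```

```text
carrier trailing [[ -1.4 -29.8]
 [ -1.5  29.3]] stop top near [[ 60.1 -18.9]
 [ 60.    3.7]] carrier front [[58.2 -4. ]]
guide start (-60) [[-61.1 -34.9]
 [-61.3  34.4]]
```

```bash
python3 -c "
from cell import order
print(order.close_job())"
```

```text
the job is handed in; nothing more can be done
None
```

The carrier is home against the end stop to within about 1 mm by the last wrist image, the spring clip has been released onto it, the arm is clear, and the job was handed in at about 7.3 s.

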